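Clear and set the bench dryer to the widest dish

TASK

Lift the short clay prop off the damper's track on the bench dryer and stand it upright on the table. Turn the dryer's selector until it clicks into place pointing at the outlet on which the widest of the four clay dishes stands, and only then push the damper slide fully open. Leave the dishes and everything else standing where they are.

Things in the scene. Friction and masses are not known exactly. Their poses are not given: they have to be found in the camera images.
- dryer: Bench dryer, a grey sheet-steel air box fixed to the table, flat top 60 mm above the table. Origin at table height below the selector's axis; it spans x -140 to +185 and y -185 to +185 mm. z up; -x is its front, facing roughly to the robot (yaw up to 0.4 either way). A pipe stub leaves its far (+x) side, below the top.
- selector (a joint): Angle (rad) about the dryer's z axis, counter-clockwise from above positive. At q the pointer looks along (-cos q, -sin q) in the dryer's frame (0: to its front). Clicks every 45 degrees from -135 to 135, stops at +-143. Outlets: +90 out_a, +135 out_b, -90 out_c, -135 out_d; -45, 0, 45 are idle. About 0.15 N m carries it over a click; it then snaps into the next.
- selector_tip (a point): Point on the selector's pointer: top of the lever, 50 mm out from the axis and 100 mm above the table. The selector is a black one-sided lever knob with a white line: hub 42 mm across, lever 13 mm wide reaching 58 mm from the axis, between 64 and 100 mm above the table. May be pushed sideways with a fingertip or pinched.
- damper (a joint): Position of the damper slide (m): 0 shut, 0.080 fully open. It slides along the dryer's +y as it opens and stays where it is left; about 2 to 4 N moves it.
- damper_top (a point): Top centre of the damper's black grip, 28 mm (dryer's x) by 20 mm (dryer's y) by 40 mm high, top 114.5 mm above the table. Its aluminium track, 40 mm by 130 mm by 14 mm high, lies on the dryer's top along its front edge, centred at dryer x = -108, y = 0 mm; the grip stands at dryer y = -40 mm + joint value.
- out_a (a point): Centre of a round slotted air outlet, 98 mm across, flush with the dryer's top, 60 mm above the table, at (0, -130) mm in the dryer's frame, 130 mm from the selector's axis; the selector points at it at +90 degrees. A dish stands on it.
- out_b (a point): Centre of a round slotted air outlet, 98 mm across, flush with the dryer's top, 60 mm above the table, at (92, -92) mm in the dryer's frame, 130 mm from the selector's axis; the selector points at it at +135 degrees. A dish stands on it.
- out_c (a point): Centre of a round slotted air outlet, 98 mm across, flush with the dryer's top, 60 mm above the table, at (0, 130) mm in the dryer's frame, 130 mm from the selector's axis; the selector points at it at -90 degrees. A dish stands on it.
- out_d (a point): Centre of a round slotted air outlet, 98 mm across, flush with the dryer's top, 60 mm above the table, at (92, 92) mm in the dryer's frame, 130 mm from the selector's axis; the selector points at it at -135 degrees. A dish stands on it.
- dish_90: Plain tan clay dish, 90 mm across the rim and 23 mm high, standing on one of the outlets (which one varies). Origin: centre of its underside. The widest of the four look-alikes.
- dish_78: Plain tan clay dish, 78 mm across the rim and 23 mm high, standing on one of the outlets (which one varies). Origin: centre of its underside. One of the look-alikes.
- dish_66: Plain tan clay dish, 66 mm across the rim and 23 mm high, standing on one of the outlets (which one varies). Origin: centre of its underside. One of the look-alikes.
- dish_54: Plain tan clay dish, 54 mm across the rim and 23 mm high, standing on one of the outlets (which one varies). Origin: centre of its underside. One of the look-alikes.
- stub: Short kiln prop, a fired-clay cylinder 32 mm across, 50 mm high, left standing on the damper's track (underside 74.5 mm above the table) about 35 mm beyond its middle, where it blocks the grip's way. To be lifted off and stood anywhere free on the table. Origin: centre of its underside.
- pot: White ceramic pot, 50 mm across, 70 mm high, on the far side of the dryer's top; bystander. Origin: centre of its underside.
- jar: Small jar, 32 mm across, 45 mm high, on the dryer's top near the shut end of the damper's track; bystander. Origin: centre of its underside.
- rib: Flat wooden throwing rib, 40 by 75 by 8 mm, on the dryer's top near the open end of the damper's track; bystander. Origin: centre of its underside, long side along its y.
- turner: Turning tool with a wooden handle, 190 mm long, lying on the table to the robot's left; bystander. Origin: its middle.
- slip: White bottle, 72 mm across, 150 mm high, on the table at the left; bystander. Origin: centre of its underside.
- cone_weight: Steel weight, 64 mm across, 60 mm high, on the table at the right; bystander. Origin: centre of its underside.
- prop: Tall kiln prop, a fired-clay cylinder 44 mm across, 100 mm high, standing on the table at the right; bystander. Origin: centre of its underside.
Mind the look-alikes: they are no part of the job. What is shaped like the stub but blue or orange is not meant.

How it is judged:
By the outcome, as a careful person would: the job done as asked, in the order asked, and still so for the second after the job is handed in, with the robot touching nothing.
It also fails if it takes over 64 s, if anything falls off the work surface, if the arm or the gripper's body presses on something with over 40 N, if the wrist force passes 120 N, or if a joint passes its speed limit or range.

ROBOT

A 6-joint arm with a two-finger parallel gripper is mounted at the origin on the work surface. World frame = base frame: x ahead of the robot, y to its left, z up, the work surface at z = 0. Lengths are in mm, angles in rad, forces in N, time in s.
With the tool pointing down it reaches from about 400 to 925 mm from the base axis. Payload 12.5 kg.
Tool frame: the origin (TCP) lies at the very end of the fingers, on their centre line; the grasp point (between the pads) lies grip_depth behind it (grip_depth is the distance from the TCP to the grasp point, in mm); z points along the fingers, y is the line along which they close (so a half turn about z gives the same grasp; the last joint's range is limited). The gripper opens to 95 mm and grips with 3 to 60 N. Pads are 20 mm wide; open, the fingers measure 119 mm over their backs; the gripper's body (75 mm by 180 mm) begins 59 mm behind the grasp point.
Start: joints at [-1.396, 0.491, 1.559, -0, 1.092, -0.106], TCP at [173.225, -600.533, 214.661] pointing down, gripper open.
Joint ranges: [-3.1, 3.1], [-0.84, 2.19], [0.05, 2.79], [-1.13, 4.28], [0.06, 2.93], [-2.69, 2.69]. Speed limits (rad/s): [2.22, 2.22, 2.79, 3.14, 3.14, 3.14].

INTERFACE

Orientations are given as [roll, pitch, yaw] about the fixed x, y, z axes, in that order (R = Rz(yaw) Ry(pitch) Rx(roll)).
In Python, from cell import state, read_camera, job_done, grip_depth gives the robot as it stands.
- The arm moves only by the tool drive_tool, never from a script. Its argument "targets" is a list of rows, each an object with "jaw": the opening, from 0 (shut) to 1 (fully open); "travel": the shift along the tool's x, y, z in m, a list of three; "twist": the turn about the tool's z in rad. In form: [{"jaw": jaw, "travel": [tx, ty, tz], "twist": twist}, ...]. A call has 1 to 8 rows; each row is the pose to reach, as a shift and turn from the pose commanded when the call began, along the tool's axes at that moment; what a row does not reach only later rows make up. A row lasts 1/12 s, in which the tool goes at most 41.7 mm and 7.16 degrees, less where a joint would pass 70% of its speed; a pose out of reach is approached as far as the arm can. A call with a gripper value outside its range is refused whole. The fingers move at their own pace and stop on an object; the grip force is fixed at half the most. Time passes only in rows, so rows that repeat a pose let the fingers close. It gives the time, the measured TCP pose, the force, the opening and the grip force at its end, in the units of the state.
- state(): the state, without advancing time (a new reading comes with each control period).
- read_camera(name): name is "side" or "top"; returns a dict with "frame" (400x640x3 uint8, red, green, blue), "fx", "fy", "cx", "cy" (pixels), "k1" (the pictures are not rectified: a ray, as slopes to the right and down, at radius r is drawn at 1 + k1 r^2 times it, then the intrinsics apply), "R" (3x3) and "t" (3): a world point X has camera coordinates R X + t. Camera axes: x right, y down, z forward; pixel columns grow to the right and rows downward; lengths in mm; the calibration is good to about 2 mm. A picture is of the moment at which its call begins. There is no depth.
- job_done(): hands the job in; it is judged then, once.
The state is a dict: "t": time; "joints": joint angles; "qvel": joint speeds; "tau": joint torques, N m; "eef_pos": TCP position; "tcp_rot": TCP orientation; "ft_force": force on the tool from outside, world axes, zero at the start; "moment": the same for the moment, N m; "opening": opening from 0.0 (shut) to 1.0 (fully open); "grip_force": force on a finger pad.
Only numpy, scipy, OpenCV 4.12 (cv2) and the standard library are available. Lean on these libraries where they do the work, as an engineer would, in place of code of your own. Each camera call takes 0.05 s, during which the arm holds its last target. There are 200 camera calls.

## Working session

There is one attempt and no reset: what is moved stays moved. The work goes in short steps, Python scripts to look and compute and a tool call to move; the robot and the scene stay as the last step left them, time stands still between calls to the robot, and variables do not carry over. Pictures are saved under pics/ and viewed, at most 10 in all, crops included, and the job is handed in when it is done.

Besides the shell and the picture viewer there is one more tool, called after ">>>" as name([rows], argument=value, ...), one row to a line, values as JSON. drive_tool: Moves the arm, as the interface text tells. Its arguments: {"type":"object","properties":{"targets":{"type":"array"}},"required":["targets"]}

```bash
mkdir -p pics
cat > h.py <<'E'
import numpy as np,cv2
from cell import state,read_camera,grip_depth
def ray(c,u,v):
    K=np.array([[c["fx"],0,c["cx"]],[0,c["fy"],c["cy"]],[0,0,1.]])
    p=cv2.undistortPoints(np.array([[[u,v]]],float),K,np.array([c["k1"],0,0,0.]))[0,0] 
    R=np.array(c["R"]);t=np.array(c["t"]);return -R.T@t,R.T@np.array([p[0],p[1],1])
def at(c,u,v,z):
    o,d=ray(c,u,v);return o+d*(z-o[2])/d[2]
def proj(c,X):
    K=np.array([[c["fx"],0,c["cx"]],[0,c["fy"],c["cy"]],[0,0,1.]])
    return cv2.projectPoints(np.array(X,float).reshape(-1,1,3),cv2.Rodrigues(np.array(c["R"]))[0],np.array(c["t"],float),K,np.array([c["k1"],0,0,0.]))[0][:,0]
E
python3 - <<'E'
from h import *
import pickle
for n in("top","side"):
    c=read_camera(n);pickle.dump(c,open(n+".pkl","wb"));cv2.imwrite(f"pics/{n}.png",c["frame"][:,:,::-1])
    print(n,c["fx"],c["k1"],-np.array(c["R"]).T@c["t"])
print(state(),grip_depth)
E
```

```text
top 502.5947287284611 -0.049394446866614566 [ 284.60872581    5.08967959 1456.91527687]
side 446.10580508980615 -0.04941207247363751 [492.20409331 908.09441671 954.64215266]
{'t': 0.1, 'joints': array([-1.39557907e+00,  4.91514115e-01,  1.55936393e+00, -3.06609041e-07,
        1.09169995e+00, -1.05588516e-01]), 'qvel': array([ 0.00114255, -0.00064075, -0.00086278,  0.00144075, -0.00127131,
       -0.00103435]), 'tau': array([ 3.94628034e-03, -6.13620400e+01, -2.58606327e+01,  6.93935738e-02,
        4.70166549e-02, -4.85295482e-05]), 'eef_pos': array([ 173.19941256, -600.31168673,  214.11943291]), 'tcp_rot': array([-3.14061277e+00, -1.03576901e-04,  2.80805863e-01]), 'ft_force': array([-0.47715281, -0.90657966, -0.70875684]), 'moment': array([-0.00842105,  0.00509484, -0.01205102]), 'grip_force': 0.0, 'opening': 1.001146455515379} 18.8
```

View pics/top.png

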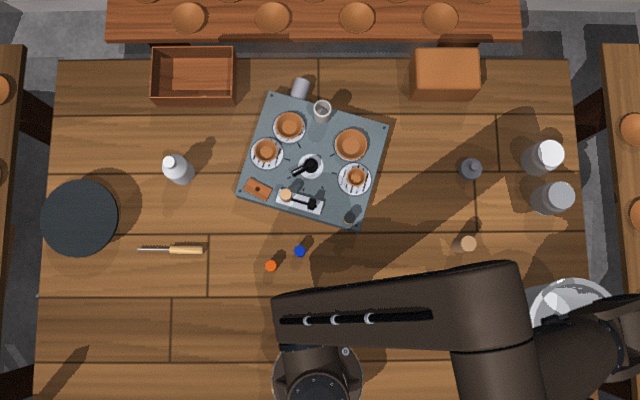

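View pics/side.png

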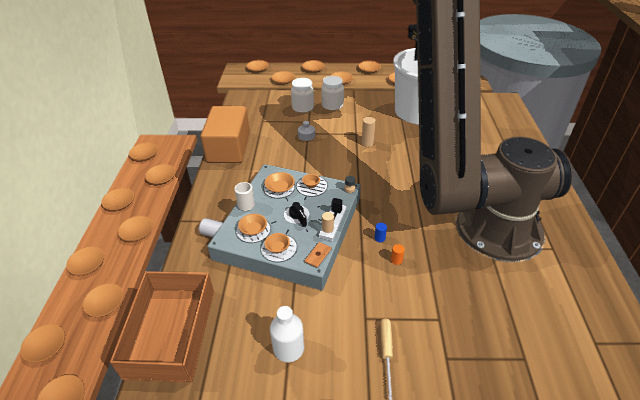

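Run:
```python
from h import *
import pickle
c=pickle.load(open("top.pkl","rb"))
f=c["frame"][85:240,225:405,::-1];cv2.imwrite("pics/tc.png",cv2.resize(f,None,fx=3.8,fy=3.8,interpolation=cv2.INTER_CUBIC))
```

```text
(no output)
```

View pics/tc.png

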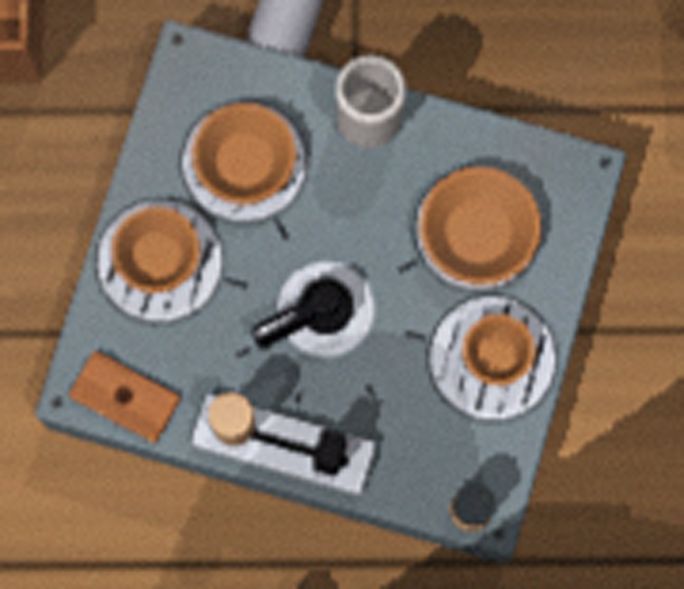

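```bash
cat >> h.py <<'E'
def toW(P,x):
    c_,s=np.cos(x[2]),np.sin(x[2]);P=np.array(P,float)
    return np.c_[x[0]+c_*P[:,0]-s*P[:,1],x[1]+s*P[:,0]+c_*P[:,1],P[:,2]]
E
python3 - <<'E'
from h import *
import pickle
from scipy.optimize import least_squares
c=pickle.load(open("top.pkl","rb"))
px=lambda u,v:(225+(u+.5)/3.8-.5,85+(v+.5)/3.8-.5)
P=[[0,-130,60],[0,130,60],[92,92,60],[185,185,60],[185,-185,60],[92,-92,60],[-108,-40,114.5]]
U=np.array([px(*p) for p in[(493,358),(159,260),(244,160),(165,22),(624,153),(478,228),(329,440)]])
r=least_squares(lambda x:(proj(c,toW(P,x))-U).ravel(),[600,0,-.3],loss="soft_l1")
x=r.x;print(x,r.fun.reshape(-1,2).round(1));np.save("d.npy",x)
print("stub",at(c,*px(231,412),124.5),"pred",toW([[-108,35,0]],x))
print("tip",at(c,*px(262,335),100),"q-45 end",toW([[-41,41,0]],x), "grip",toW([[-108,-40,0]],x))
S=pickle.load(open("side.pkl","rb"))
pts=toW([[0,0,60],[-108,35,124.5],[-108,-40,114.5],[185,185,60],[185,-185,60],[-140,185,60],[-35,35,100]],x)
f=cv2.resize(S["frame"][150:300,190:380,::-1],None,fx=4,fy=4,interpolation=cv2.INTER_CUBIC)
for p in proj(S,pts):cv2.circle(f,tuple(int(v) for v in (p-[190,150])*4+1.5),4,(255,0,255),1)
cv2.imwrite("pics/sc.png",f)
for n,u,v in(("blue",300,251),("orange",271,266),("prop",468,243)):print(n,at(c,u,v,40))
E
```

```text
[ 5.97097541e+02  1.55902676e+01 -3.00895332e-01] [[-0.6  0. ]
 [-0.1 -0.2]
 [-0.1  0.1]
 [-0.2 -1.8]
 [ 0.9 -0.5]
 [-0.5  0.4]
 [ 1.   2.6]]
stub [508.08594683  81.11828034 124.5       ] pred [[504.32295701  81.02631728   0.        ]]
tip [568.66060599  60.29134611 100.        ] q-45 end [[570.09100128  66.89959249   0.        ]] grip [[482.09479967   9.39595345   0.        ]]
blue [357.22163603  44.49772292  40.        ]
orange [316.03902973 125.47331989  40.        ]
prop [ 375.67076328 -431.93175785   40.        ]
```

View pics/sc.png

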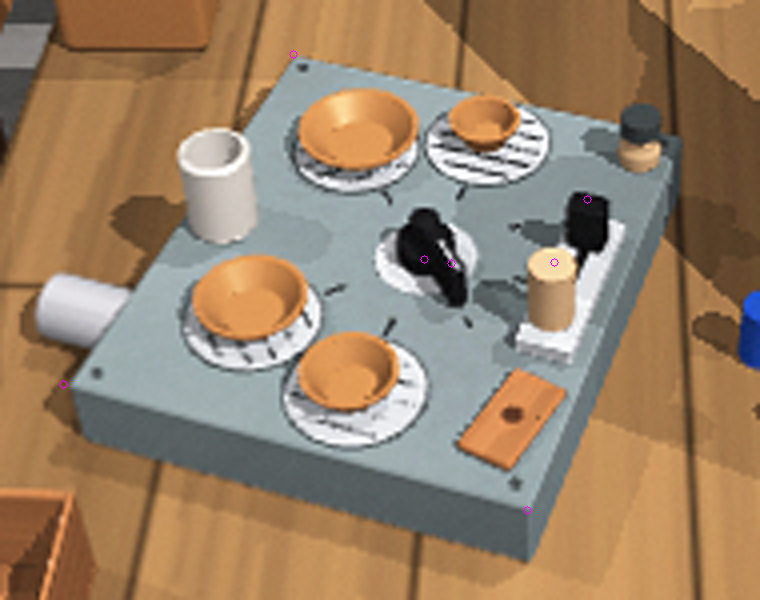

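Run:
```python
from h import *
import pickle
from scipy.optimize import least_squares
c=pickle.load(open("top.pkl","rb"));S=pickle.load(open("side.pkl","rb"))
px=lambda u,v:(225+(u+.5)/3.8-.5,85+(v+.5)/3.8-.5)
sx=lambda u,v:(190+(u+.5)/4-.5,150+(v+.5)/4-.5)
P=[[0,-130,60],[0,130,60],[92,92,60],[185,185,60],[185,-185,60],[92,-92,60],[-140,-185,60],[-140,185,60]]
U=np.array([px(*p) for p in[(493,358),(159,260),(244,160),(165,22),(624,153),(478,228),(512,556),(42,414)]])
Q=[[0,-130,60],[0,130,60],[92,92,60],[185,185,60],[185,-185,60],[-140,185,60],[-108,-65,74.5],[-128,65,74.5]]
V=np.array([sx(*p) for p in[(488,143),(355,393),(252,314),(78,380),(299,60),(532,515),(612,222),(571,358)]])
f=lambda x:np.r_[(proj(c,toW(P,x))-U),(proj(S,toW(Q,x))-V)].ravel()
r=least_squares(f,[600,0,-.3],loss="soft_l1");x=r.x;print(x,r.fun.reshape(-1,2).round(1).tolist());np.save("d.npy",x)
def tri(a,b,X0):
    q=least_squares(lambda X:np.r_[proj(c,X)[0]-px(*a),proj(S,X)[0]-sx(*b)],X0);return q.x.round(1),q.cost.round(2)
print("stub",tri((231,414),(552,258),[505,80,124]),toW([[-108,35,0]],x))
print("grip",tri((331,443),(588,202),[482,9,114]),toW([[-108,-40,0]],x))
print("tip end",tri((262,334),(455,295),[570,60,100]),toW([[-41,41,0]],x))
print("axis",x)
```

```text
[ 5.95557905e+02  1.49691362e+01 -2.99848941e-01] [[-0.4, 0.5], [0.1, 0.3], [0.0, 0.7], [-0.0, -1.3], [1.1, -0.1], [-0.3, 0.8], [-0.4, 1.2], [-3.0, 0.6], [0.1, 0.2], [0.1, -0.4], [0.3, 1.3], [-3.0, 1.0], [-0.9, -1.6], [-0.4, -1.3], [-3.1, -1.3], [0.0, -1.5]]
stub (array([505.8,  80.9, 128.3]), np.float64(0.0)) [[502.71490064  80.30807167   0.        ]]
grip (array([484.6,  11. , 114. ]), np.float64(0.88)) [[480.56170879   8.65448773   0.        ]]
tip end (array([573.7,  61.6,  72.3]), np.float64(0.26)) [[568.49769097  66.25017367   0.        ]]
axis [ 5.95557905e+02  1.49691362e+01 -2.99848941e-01]
```

>>> drive_tool([
  {"jaw": 0.6,"travel": [0.027,-0.03,0],"twist": 0},
  {"jaw": 0.6,"travel": [0.054,-0.06,0],"twist": 0},
  {"jaw": 0.6,"travel": [0.081,-0.09,0],"twist": 0},
  {"jaw": 0.6,"travel": [0.108,-0.12,0],"twist": 0},
  {"jaw": 0.6,"travel": [0.135,-0.15,0],"twist": 0},
  {"jaw": 0.6,"travel": [0.162,-0.18,0],"twist": 0},
  {"jaw": 0.6,"travel": [0.189,-0.21,0],"twist": 0},
  {"jaw": 0.6,"travel": [0.216,-0.24,0],"twist": 0},
])

```text
t: 0.77
eef_pos: [314.5, -308.2, 214.6]
tcp_rot: [-3.141, 0.0, 0.28]
ft_force: [1.0, -0.3, 0.3]
opening: 0.607
grip_force: 0.0
```

>>> drive_tool([
  {"jaw": 0.6,"travel": [0.027,-0.03,0],"twist": 0},
  {"jaw": 0.6,"travel": [0.054,-0.06,0],"twist": 0},
  {"jaw": 0.6,"travel": [0.081,-0.09,0],"twist": 0},
  {"jaw": 0.6,"travel": [0.108,-0.12,0],"twist": 0},
  {"jaw": 0.6,"travel": [0.135,-0.15,0],"twist": 0},
  {"jaw": 0.6,"travel": [0.162,-0.18,0],"twist": 0},
  {"jaw": 0.6,"travel": [0.189,-0.21,0],"twist": 0},
  {"jaw": 0.6,"travel": [0.216,-0.24,0],"twist": 0},
])

```text
t: 1.43
eef_pos: [455.6, -17.5, 214.6]
tcp_rot: [3.141, 0.0, 0.281]
ft_force: [1.8, -1.4, -0.3]
opening: 0.598
grip_force: 0.0
```

>>> drive_tool([
  {"jaw": 0.6,"travel": [0.02,-0.022,0],"twist": 0},
  {"jaw": 0.6,"travel": [0.04,-0.044,0],"twist": 0},
  {"jaw": 0.6,"travel": [0.06,-0.066,0],"twist": 0},
  {"jaw": 0.6,"travel": [0.076,-0.083,0],"twist": 0},
  {"jaw": 0.6,"travel": [0.076,-0.083,0.03],"twist": 0},
  {"jaw": 0.6,"travel": [0.076,-0.083,0.05],"twist": 0},
  {"jaw": 0.6,"travel": [0.076,-0.083,0.05],"twist": 0},
  {"jaw": 0.6,"travel": [0.076,-0.083,0.05],"twist": 0},
])

```text
t: 2.1
eef_pos: [505.0, 81.2, 164.2]
tcp_rot: [-3.141, 0.002, 0.281]
ft_force: [-0.6, -0.2, 1.1]
opening: 0.601
grip_force: 0.0
```

>>> drive_tool([
  {"jaw": 0.6,"travel": [0,0,0.02],"twist": 0},
  {"jaw": 0.6,"travel": [0,0,0.04],"twist": 0},
  {"jaw": 0.6,"travel": [0,0,0.06],"twist": 0},
  {"jaw": 0.6,"travel": [0,0,0.07],"twist": 0},
  {"jaw": 0.6,"travel": [0,0,0.08],"twist": 0},
  {"jaw": 0.6,"travel": [0,0,0.08],"twist": 0},
  {"jaw": 0.3,"travel": [0,0,0.08],"twist": 0},
  {"jaw": 0.2,"travel": [0,0,0.08],"twist": 0},
])

```text
t: 2.77
eef_pos: [505.8, 81.2, 85.6]
tcp_rot: [3.141, -0.001, 0.281]
ft_force: [-0.3, 0.7, -0.1]
opening: 0.51
grip_force: 0.0
```

>>> drive_tool([
  {"jaw": 0.1,"travel": [0,0,0],"twist": 0},
  {"jaw": 0.1,"travel": [0,0,0],"twist": 0},
  {"jaw": 0.1,"travel": [0,0,0],"twist": 0},
  {"jaw": 0.1,"travel": [0,0,0],"twist": 0},
])

```text
t: 3.1
eef_pos: [505.6, 81.2, 85.2]
tcp_rot: [3.141, -0.001, 0.281]
ft_force: [-0.3, -0.1, 6.6]
opening: 0.331
grip_force: 30.0
```

>>> drive_tool([
  {"jaw": 0.1,"travel": [0,0,-0.015],"twist": 0},
  {"jaw": 0.1,"travel": [0,0,-0.035],"twist": 0},
  {"jaw": 0.1,"travel": [0,0,-0.055],"twist": 0},
  {"jaw": 0.1,"travel": [-0.01,-0.02,-0.06],"twist": 0},
  {"jaw": 0.1,"travel": [-0.02,-0.05,-0.06],"twist": 0},
  {"jaw": 0.1,"travel": [-0.033,-0.08,-0.06],"twist": 0},
  {"jaw": 0.1,"travel": [-0.046,-0.11,-0.06],"twist": 0},
  {"jaw": 0.1,"travel": [-0.058,-0.14,-0.06],"twist": 0},
])

```text
t: 3.77
eef_pos: [409.5, 200.4, 144.7]
tcp_rot: [3.142, -0.0, 0.28]
ft_force: [-0.0, 0.1, -1.1]
opening: 0.333
grip_force: 30.0
```

>>> drive_tool([
  {"jaw": 0.1,"travel": [0,0,0.02],"twist": 0},
  {"jaw": 0.1,"travel": [0,0,0.045],"twist": 0},
  {"jaw": 0.1,"travel": [0,0,0.07],"twist": 0},
  {"jaw": 0.1,"travel": [0,0,0.095],"twist": 0},
  {"jaw": 0.1,"travel": [0,0,0.115],"twist": 0},
  {"jaw": 0.1,"travel": [0,0,0.125],"twist": 0},
  {"jaw": 0.1,"travel": [0,0,0.129],"twist": 0},
  {"jaw": 0.1,"travel": [0,0,0.13],"twist": 0},
])

```text
t: 4.43
eef_pos: [410.6, 199.5, 14.0]
tcp_rot: [3.141, 0.001, 0.281]
ft_force: [0.2, -0.0, -0.4]
opening: 0.334
grip_force: 30.0
```

>>> drive_tool([
  {"jaw": 0.1,"travel": [0,0,0.001],"twist": 0},
  {"jaw": 0.1,"travel": [0,0,0.002],"twist": 0},
  {"jaw": 0.1,"travel": [0,0,0.003],"twist": 0},
  {"jaw": 0.1,"travel": [0,0,0.0035],"twist": 0},
  {"jaw": 0.1,"travel": [0,0,0.0035],"twist": 0},
])

```text
t: 4.85
eef_pos: [410.9, 199.7, 11.4]
tcp_rot: [3.142, -0.001, 0.281]
ft_force: [-0.4, 0.9, -1.1]
opening: 0.331
grip_force: 30.0
```

>>> drive_tool([
  {"jaw": 0.1,"travel": [0,0,0.0005],"twist": 0},
  {"jaw": 0.1,"travel": [0,0,0.001],"twist": 0},
  {"jaw": 0.1,"travel": [0,0,0.001],"twist": 0},
])

```text
t: 5.1
eef_pos: [411.0, 199.7, 11.1]
tcp_rot: [3.142, -0.001, 0.281]
ft_force: [-3.7, -2.4, 17.5]
opening: 0.33
grip_force: 30.0
```

>>> drive_tool([
  {"jaw": 0.5,"travel": [0,0,0],"twist": 0},
  {"jaw": 0.65,"travel": [0,0,0],"twist": 0},
  {"jaw": 0.65,"travel": [0,0,0],"twist": 0},
  {"jaw": 0.65,"travel": [0,0,-0.02],"twist": 0},
  {"jaw": 0.65,"travel": [0,0,-0.06],"twist": 0},
  {"jaw": 0.65,"travel": [0,0,-0.1],"twist": 0},
  {"jaw": 0.65,"travel": [0,0,-0.14],"twist": 0},
  {"jaw": 0.65,"travel": [0,0,-0.14],"twist": 0},
])

```text
t: 5.77
eef_pos: [413.0, 200.4, 156.1]
tcp_rot: [-3.141, -0.009, 0.281]
ft_force: [1.4, -0.1, -1.1]
opening: 0.649
grip_force: 0.0
```

>>> drive_tool([
  {"jaw": 0.5,"travel": [0.015,0.023,0],"twist": 0.12},
  {"jaw": 0.4,"travel": [0.03,0.046,0],"twist": 0.24},
  {"jaw": 0.35,"travel": [0.045,0.069,0],"twist": 0.36},
  {"jaw": 0.35,"travel": [0.06,0.092,0],"twist": 0.48},
  {"jaw": 0.35,"travel": [0.075,0.115,0],"twist": 0.6},
  {"jaw": 0.35,"travel": [0.09,0.14,0],"twist": 0.72},
  {"jaw": 0.35,"travel": [0.105,0.163,0],"twist": 0.84},
  {"jaw": 0.35,"travel": [0.118,0.185,0],"twist": 0.96},
])

```text
t: 6.43
eef_pos: [576.5, 53.4, 149.8]
tcp_rot: [3.141, 0.0, -0.685]
ft_force: [0.3, -0.8, -1.6]
opening: 0.352
grip_force: 0.0
```

>>> drive_tool([
  {"jaw": 0.35,"travel": [0,0,0],"twist": 0.12},
  {"jaw": 0.35,"travel": [0,0,0],"twist": 0.24},
  {"jaw": 0.35,"travel": [0,0,0],"twist": 0.24},
])

```text
t: 6.68
eef_pos: [575.4, 54.1, 149.6]
tcp_rot: [3.141, 0.0, -0.926]
ft_force: [-0.7, -0.7, 0.2]
opening: 0.352
grip_force: 0.0
```

Run:
```python
from h import *
s=state();print(s["joints"].round(3),s["eef_pos"].round(1),s["tcp_rot"].round(3),s["opening"])
c=read_camera("side");f=c["frame"][130:280,200:390,::-1]
g=read_camera("top")["frame"][120:270,210:400,::-1]
cv2.imwrite("pics/c1.png",cv2.resize(np.vstack([f,g]),None,fx=2,fy=2,interpolation=cv2.INTER_CUBIC))
```

```text
[-0.02   0.499  1.748 -0.     0.896  2.476] [575.4  54.1 149.6] [ 3.141  0.    -0.926] 0.35175577168982625
```

View pics/c1.png

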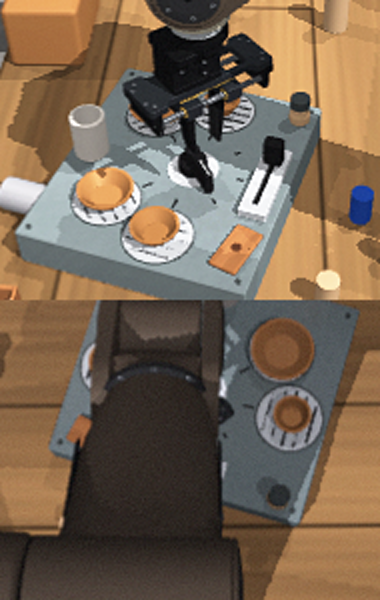

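>>> drive_tool([
  {"jaw": 0.35,"travel": [0,0,0.02],"twist": 0},
  {"jaw": 0.35,"travel": [0,0,0.035],"twist": 0},
  {"jaw": 0.35,"travel": [0,0,0.045],"twist": 0},
  {"jaw": 0.35,"travel": [0,0,0.05],"twist": 0},
  {"jaw": 0.35,"travel": [0,0,0.055],"twist": 0},
  {"jaw": 0.35,"travel": [0,0,0.055],"twist": 0},
])

```text
t: 7.28
eef_pos: [575.3, 54.7, 94.6]
tcp_rot: [3.141, 0.0, -0.918]
ft_force: [0.7, -0.2, 0.5]
opening: 0.349
grip_force: 0.0
```

>>> drive_tool([
  {"jaw": 0.35,"travel": [0,0,0.008],"twist": 0},
  {"jaw": 0.35,"travel": [0,0,0.015],"twist": 0},
  {"jaw": 0.35,"travel": [0,0,0.02],"twist": 0},
  {"jaw": 0.28,"travel": [0,0,0.021],"twist": 0},
  {"jaw": 0.28,"travel": [0,0,0.021],"twist": 0},
])

```text
t: 7.7
eef_pos: [575.3, 54.5, 73.7]
tcp_rot: [3.141, 0.0, -0.919]
ft_force: [-1.2, -0.2, -0.4]
opening: 0.296
grip_force: 0.0
```

Run:
```python
from h import *
s=state();print(s["joints"].round(3),s["eef_pos"].round(1),s["tcp_rot"].round(3),s["opening"],s["ft_force"])
c=read_camera("side");cv2.imwrite("pics/c2.png",cv2.resize(c["frame"][150:270,230:380,::-1],None,fx=4,fy=4,interpolation=cv2.INTER_CUBIC))
# arcs: pose k = rotate start about axis by q; 45deg calls of 8 rows
p0=s["eef_pos"][:2];ax=np.array([597,15.]);y=-.92
q0=np.arctan2(*(p0-ax)[::-1]);r=np.hypot(*(p0-ax));print(r,np.degrees(q0))
R=45
for call in range(1):
    for k in range(1,9):
        a=k*np.pi/32
        d=R*np.array([np.cos(2.056+a)-np.cos(2.056),np.sin(2.056+a)-np.sin(2.056)])
        print(k,round(np.cos(y)*d[0]+np.sin(y)*d[1],1),round(np.sin(y)*d[0]-np.cos(y)*d[1],1),round(-a,3))
```

```text
[-0.02   0.602  1.809 -0.     0.731  2.47 ] [575.3  54.5  73.7] [ 3.141  0.    -0.919] 0.29624717133113904 [-1.24364475 -0.2136636  -0.38387112]
45.1265643381303 118.79775813864171
1 -0.5 4.4 -0.098
2 -0.6 8.8 -0.196
3 -0.2 13.2 -0.295
4 0.5 17.5 -0.393
5 1.7 21.8 -0.491
6 3.4 25.9 -0.589
7 5.4 29.8 -0.687
8 7.8 33.6 -0.785
```

View pics/c2.png

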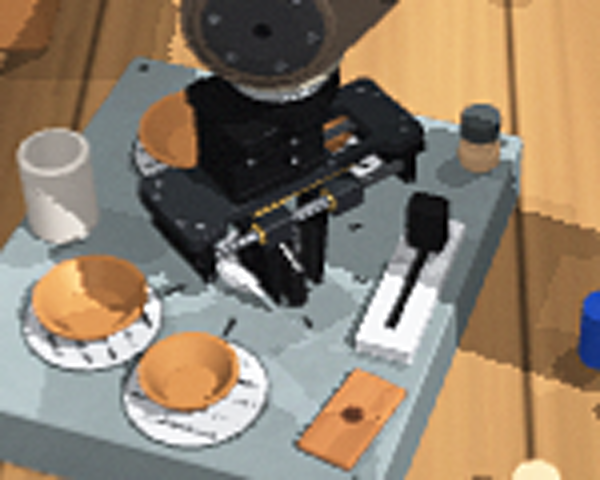

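>>> drive_tool([
  {"jaw": 0.28,"travel": [-0.0005,0.0044,0],"twist": -0.098},
  {"jaw": 0.28,"travel": [-0.0006,0.0088,0],"twist": -0.196},
  {"jaw": 0.28,"travel": [-0.0002,0.0132,0],"twist": -0.295},
  {"jaw": 0.28,"travel": [0.0005,0.0175,0],"twist": -0.393},
  {"jaw": 0.28,"travel": [0.0017,0.0218,0],"twist": -0.491},
  {"jaw": 0.28,"travel": [0.0034,0.0259,0],"twist": -0.589},
  {"jaw": 0.28,"travel": [0.0054,0.0298,0],"twist": -0.687},
  {"jaw": 0.28,"travel": [0.0078,0.0336,0],"twist": -0.785},
])

```text
t: 8.42
eef_pos: [553.5, 27.9, 74.5]
tcp_rot: [3.142, -0.001, -0.129]
ft_force: [0.1, 0.2, 0.3]
opening: 0.275
grip_force: 0.0
```

>>> drive_tool([
  {"jaw": 0.28,"travel": [-0.0005,0.0044,0],"twist": -0.098},
  {"jaw": 0.28,"travel": [-0.0006,0.0088,0],"twist": -0.196},
  {"jaw": 0.28,"travel": [-0.0002,0.0132,0],"twist": -0.295},
  {"jaw": 0.28,"travel": [0.0005,0.0175,0],"twist": -0.393},
  {"jaw": 0.28,"travel": [0.0017,0.0218,0],"twist": -0.491},
  {"jaw": 0.28,"travel": [0.0034,0.0259,0],"twist": -0.589},
  {"jaw": 0.28,"travel": [0.0054,0.0298,0],"twist": -0.687},
  {"jaw": 0.28,"travel": [0.0078,0.0336,0],"twist": -0.785},
])

```text
t: 9.08
eef_pos: [556.9, -6.6, 74.5]
tcp_rot: [3.141, -0.0, 0.656]
ft_force: [-1.0, -0.7, -0.0]
opening: 0.278
grip_force: 0.0
```

>>> drive_tool([
  {"jaw": 0.28,"travel": [-0.0005,0.0044,0],"twist": -0.098},
  {"jaw": 0.28,"travel": [-0.0006,0.0088,0],"twist": -0.196},
  {"jaw": 0.28,"travel": [-0.0002,0.0132,0],"twist": -0.295},
  {"jaw": 0.28,"travel": [0.0005,0.0175,0],"twist": -0.393},
  {"jaw": 0.28,"travel": [0.0017,0.0218,0],"twist": -0.491},
  {"jaw": 0.28,"travel": [0.0034,0.0259,0],"twist": -0.589},
  {"jaw": 0.28,"travel": [0.0054,0.0298,0],"twist": -0.687},
  {"jaw": 0.28,"travel": [0.0078,0.0336,0],"twist": -0.785},
])

```text
t: 9.75
eef_pos: [583.6, -28.5, 74.5]
tcp_rot: [3.141, 0.0, 1.441]
ft_force: [-0.2, -0.3, 0.2]
opening: 0.278
grip_force: 0.0
```

>>> drive_tool([
  {"jaw": 0.28,"travel": [-0.0005,0.0044,0],"twist": -0.098},
  {"jaw": 0.28,"travel": [-0.0006,0.0088,0],"twist": -0.196},
  {"jaw": 0.28,"travel": [-0.0002,0.0132,0],"twist": -0.295},
  {"jaw": 0.28,"travel": [0.0005,0.0175,0],"twist": -0.393},
  {"jaw": 0.28,"travel": [0.0017,0.0218,0],"twist": -0.491},
  {"jaw": 0.28,"travel": [0.0034,0.0259,0],"twist": -0.589},
  {"jaw": 0.28,"travel": [0.0054,0.0298,0],"twist": -0.687},
  {"jaw": 0.28,"travel": [0.0078,0.0336,0],"twist": -0.785},
])

```text
t: 10.42
eef_pos: [618.0, -25.1, 74.5]
tcp_rot: [3.141, 0.001, 2.226]
ft_force: [-0.4, 0.2, 1.3]
opening: 0.277
grip_force: 0.0
```

>>> drive_tool([
  {"jaw": 0.28,"travel": [0,0,0],"twist": 0},
  {"jaw": 0.33,"travel": [0,0,0],"twist": 0},
  {"jaw": 0.33,"travel": [0,0,-0.02],"twist": 0},
  {"jaw": 0.33,"travel": [0,0,-0.05],"twist": 0},
  {"jaw": 0.33,"travel": [0,0,-0.08],"twist": 0},
  {"jaw": 0.33,"travel": [0,0,-0.08],"twist": 0},
])

```text
t: 10.92
eef_pos: [619.4, -25.5, 159.7]
tcp_rot: [3.136, 0.006, 2.217]
ft_force: [0.4, -0.8, 0.3]
opening: 0.331
grip_force: 0.0
```

>>> drive_tool([
  {"jaw": 0.2,"travel": [0.011,-0.014,0],"twist": 0.12},
  {"jaw": 0.1,"travel": [0.022,-0.028,0],"twist": 0.24},
  {"jaw": 0,"travel": [0.033,-0.042,0],"twist": 0.36},
  {"jaw": 0,"travel": [0.044,-0.057,0],"twist": 0.48},
  {"jaw": 0,"travel": [0.055,-0.071,0],"twist": 0.6},
  {"jaw": 0,"travel": [0.066,-0.085,0],"twist": 0.72},
  {"jaw": 0,"travel": [0.078,-0.1,0],"twist": 0.84},
  {"jaw": 0,"travel": [0.089,-0.114,0],"twist": 0.956},
])

```text
t: 11.58
eef_pos: [471.6, -23.2, 154.0]
tcp_rot: [-3.142, 0.0, 1.255]
ft_force: [0.6, 0.5, 0.4]
opening: 0.003
grip_force: 0.0
```

Run:
```python
from h import *
s=state();print(s["joints"].round(3),s["eef_pos"].round(1),s["tcp_rot"].round(3),s["opening"],s["ft_force"])
c=read_camera("side");f=cv2.resize(c["frame"][150:290,220:380,::-1],None,fx=4,fy=4,interpolation=cv2.INTER_CUBIC)
cv2.imwrite("pics/c3.png",f)
```

```text
[-0.189  0.359  1.994 -0.     0.789  0.126] [471.6 -23.2 154. ] [-3.142  0.     1.255] 0.0029926305414433667 [0.6029156  0.45689725 0.43601967]
```

View pics/c3.png

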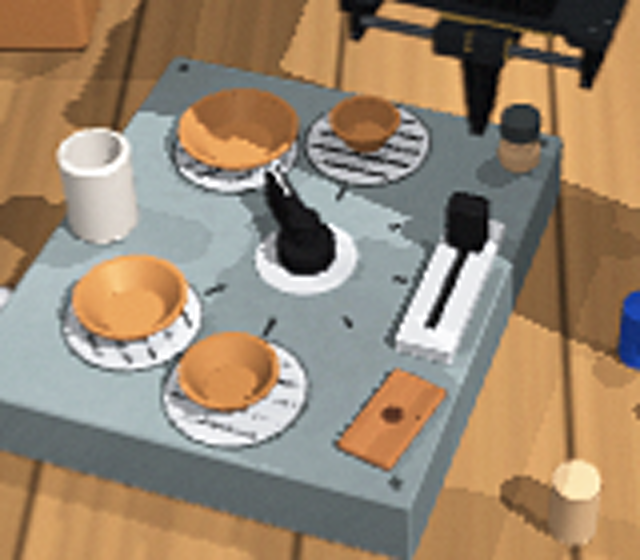

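>>> drive_tool([
  {"jaw": 0,"travel": [0,0,0.02],"twist": 0},
  {"jaw": 0,"travel": [0,0,0.04],"twist": 0},
  {"jaw": 0,"travel": [0,0,0.055],"twist": 0},
  {"jaw": 0,"travel": [0,0,0.064],"twist": 0},
  {"jaw": 0,"travel": [0,0,0.068],"twist": 0},
  {"jaw": 0,"travel": [0,0,0.068],"twist": 0},
])

```text
t: 12.13
eef_pos: [472.8, -23.3, 85.6]
tcp_rot: [-3.14, 0.0, 1.264]
ft_force: [0.2, -0.1, 0.2]
opening: 0.006
grip_force: 0.0
```

>>> drive_tool([
  {"jaw": 0,"travel": [0.008,0,0],"twist": 0},
  {"jaw": 0,"travel": [0.016,0,0],"twist": 0},
  {"jaw": 0,"travel": [0.024,0,0],"twist": 0},
  {"jaw": 0,"travel": [0.032,0,0],"twist": 0},
  {"jaw": 0,"travel": [0.04,0,0],"twist": 0},
  {"jaw": 0,"travel": [0.048,0,0],"twist": 0},
  {"jaw": 0,"travel": [0.056,0,0],"twist": 0},
  {"jaw": 0,"travel": [0.064,0,0],"twist": 0},
])

```text
t: 12.8
eef_pos: [492.4, 38.6, 86.2]
tcp_rot: [3.142, 0.0, 1.265]
ft_force: [-0.9, -2.3, 2.6]
opening: 0.003
grip_force: 1.1
```

>>> drive_tool([
  {"jaw": 0,"travel": [0.006,0,0],"twist": 0},
  {"jaw": 0,"travel": [0.011,0,0],"twist": 0},
  {"jaw": 0,"travel": [0.015,0,0],"twist": 0},
  {"jaw": 0,"travel": [0.018,0,0],"twist": 0},
  {"jaw": 0,"travel": [0.02,0,0],"twist": 0},
  {"jaw": 0,"travel": [0.022,0,0],"twist": 0},
  {"jaw": 0,"travel": [0.024,0,0],"twist": 0},
  {"jaw": 0,"travel": [0.024,0,0],"twist": 0},
])

```text
t: 13.47
eef_pos: [499.5, 60.8, 86.0]
tcp_rot: [-3.141, 0.0, 1.265]
ft_force: [0.4, 0.2, 0.3]
opening: 0.007
grip_force: 0.1
```

>>> drive_tool([
  {"jaw": 0,"travel": [0.001,0,0],"twist": 0},
  {"jaw": 0,"travel": [0.002,0,0],"twist": 0},
  {"jaw": 0,"travel": [0.003,0,0],"twist": 0},
  {"jaw": 0,"travel": [0.003,0,0],"twist": 0},
])

```text
t: 13.8
eef_pos: [500.2, 63.2, 86.1]
tcp_rot: [-3.141, 0.001, 1.265]
ft_force: [-2.3, -5.4, 1.5]
opening: 0.004
grip_force: 2.6
```

>>> drive_tool([
  {"jaw": 0,"travel": [0.001,0,0],"twist": 0},
  {"jaw": 0,"travel": [0.002,0,0],"twist": 0},
  {"jaw": 0,"travel": [0.002,0,0],"twist": 0},
])

```text
t: 14.05
eef_pos: [500.4, 63.6, 86.1]
tcp_rot: [-3.141, 0.003, 1.266]
ft_force: [-6.1, -20.6, 4.7]
opening: 0.005
grip_force: 10.5
```

>>> drive_tool([
  {"jaw": 0,"travel": [0.001,0,0],"twist": 0},
  {"jaw": 0,"travel": [0.002,0,0],"twist": 0},
  {"jaw": 0,"travel": [0.002,0,0],"twist": 0},
])

```text
t: 14.3
eef_pos: [500.4, 64.0, 86.2]
tcp_rot: [-3.14, 0.005, 1.266]
ft_force: [-8.3, -36.5, 8.2]
opening: 0.005
grip_force: 18.3
```

End stop reached. I'll back off, lift and check.

>>> drive_tool([
  {"jaw": 0,"travel": [-0.006,0,0],"twist": 0},
  {"jaw": 0,"travel": [-0.014,0,0],"twist": 0},
  {"jaw": 0,"travel": [-0.022,0,0],"twist": 0},
  {"jaw": 0,"travel": [-0.022,0,-0.03],"twist": 0},
  {"jaw": 0,"travel": [-0.022,0,-0.06],"twist": 0},
  {"jaw": 0,"travel": [-0.022,0,-0.095],"twist": 0},
  {"jaw": 0,"travel": [-0.05,0,-0.12],"twist": 0},
  {"jaw": 0,"travel": [-0.08,0,-0.14],"twist": 0},
])

```text
t: 14.97
eef_pos: [477.7, -8.9, 228.3]
tcp_rot: [3.139, -0.001, 1.267]
ft_force: [-0.8, -0.2, 0.3]
opening: 0.006
grip_force: 0.0
```

>>> drive_tool([
  {"jaw": 0,"travel": [-0.03,0,0],"twist": 0},
  {"jaw": 0,"travel": [-0.06,0,0],"twist": 0},
  {"jaw": 0,"travel": [-0.09,0,0],"twist": 0},
  {"jaw": 0,"travel": [-0.09,0,0],"twist": 0},
])

```text
t: 15.3
eef_pos: [449.4, -98.2, 226.4]
tcp_rot: [3.141, 0.001, 1.262]
ft_force: [0.1, 0.2, -0.1]
opening: 0.006
grip_force: 0.0
```

Run:
```python
from h import *
c=read_camera("side");cv2.imwrite("pics/c4.png",cv2.resize(c["frame"][150:290,220:380,::-1],None,fx=4,fy=4,interpolation=cv2.INTER_CUBIC))
print(state()["ft_force"])
```

```text
[ 0.50662604 -0.09916589 -0.36332809]
```

View pics/c4.png

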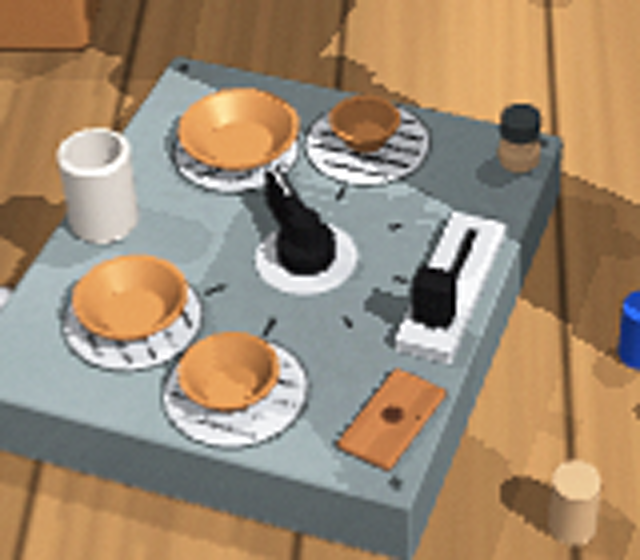

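The damper grip is at the open end of its track (432,297). The selector points at the widest dish (238,130), and the prop stands on the table (575,500).

```bash
python3 -c "from cell import job_done;print(job_done())"
```

```text
the job is handed in; nothing more can be done
None
```

I handed the job in: the short prop stands upright on the table, the selector is turned to +135° at the widest dish (out_b), and the damper was then pushed to its open stop; the last picture shows this, with the dishes, jar, rib and white pot unmoved.

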